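Hook the looped canister out of its well

TASK

Take the lifting hook out of its tube stand by its handle and use it to draw the steel canister with the arched wire loop out of its deep well in the aluminium block; do not touch the canister with the fingers. Set it down gently, upright, near the middle of the cork mat and unhook it, then hang the hook back in its stand. Leave the plug with the round knob in its well.

Things in the scene. Friction and masses are not known exactly. Their poses are not given: they have to be found in the camera images.
- hook: Loose upright lifting hook, 150 g, hanging in the stand by a round steel collar disc, 68 mm wide, 6 mm thick. Origin: centre of the disc's underside, z up. Flat black handle above, 30 mm (x) by 16 mm (y), 6 to 70 mm above the origin: grip it across y. Below, a 6 mm rod goes down at x = -10 mm to a J; own x points from rod to tip.
- hook_bowl (a point): Lowest point of the hook's J, 100 mm straight below the hook's origin. The J lies in the hook's x-z plane and opens upward: inside bottom 6 mm above this point, tip end 21 mm above it at x = +10 mm, mouth 14 mm wide between rod and tip; it spans x -13 to +13 mm, y -3 to +3 mm. At the start the tip side faces away from the robot, within 25 degrees.
- stand: Fixed grey upright tube stand, 115 mm high, bore 44 mm, outer 60 mm, on a 92 mm foot; origin at the centre of its underside, z up. The hook hangs in it by its collar, either way round.
- canister: Loose squat steel canister, 70 mm diameter, 28 mm high, about 250 g, with a fixed upright arch (loop) of 5 mm round wire on its lid. Origin: centre of its underside, z up. Starts at the bottom of one of the block's two wells, its loop 38 mm below the block's top.
- loop_top (a point): Centre of the wire at the top of the canister's loop, 71.5 mm above the canister's origin (wire underside 69 mm, lid 28 mm). The loop stands in the canister's y-z plane: legs at y = -18 and +18 mm, 31 mm clear between them, round top. The canister's x axis leads through the loop; either side serves.
- knob_plug: Loose steel plug of the same body (70 mm diameter, 28 mm high) with a 22 mm round knob to 50 mm height instead of a loop, in the other well; origin at the centre of its underside. Leave it.
- block: Fixed aluminium block, 104 mm (x) by 204 mm (y) by 120 mm high, origin at the centre of its underside. Two round wells, 79 mm diameter, 112 mm deep (floor 8 mm above the origin), open at the top, at y = -48 and +48 mm.
- cork_mat: Fixed square brown cork mat, 150 x 150 x 8 mm, lying on the bench; origin at the centre of its underside, top 8 mm above.
There are look-alikes about, which are no part of the job. What is shaped like the hook but blue is not meant.

How it is judged (in metres and radians):
On the way, in this order (a step that is already met when the one before it is completed fails the run):
1. the canister hangs on the hook, clear above the block (height (world z) of canister above 0.121 m and contact force between hook and canister above 1 N), for 0.2 s.
2. the canister stands upright on the mat (horizontal distance between canister and cork_mat below 0.05 m and height (world z) of canister below 0.014 m and angle between canister's own z axis and vertical below 0.12 rad), for 0.2 s.
At the end, for the whole second after the job is handed in: The canister stands upright (within 7 degrees) and at rest on the mat, its centre within 50 mm of the mat's centre, free of the hook; the hook hangs at rest in the stand by its collar, upright, within 20 mm of the tube's axis; the knobbed plug is still down in its well (all of step 2 and linear speed of each of canister, hook below 0.02 m/s and horizontal distance between hook and stand below 0.02 m and z of hook in the frame of stand between 0.108 and 0.122 m and angle between hook's own z axis and vertical below 0.15 rad and contact force between hook and canister below 0.05 N and height (world z) of knob_plug below 0.02 m); the robot touches nothing.
It fails at once if the fingers touch the canister (contact force between the fingers and canister above 0.5 N).
It fails at once if the canister is dropped on the mat (comes down on it faster than 0.6 m/s) (horizontal distance between canister and cork_mat below 0.08 m and height (world z) of canister below 0.06 m and linear speed of canister above 0.6 m/s).
It fails at once if the knobbed plug is lifted or moved out of place by more than 20 mm (distance of knob_plug from where it was at the start of the episode above 0.02 m).
It also fails if it takes over 64 s, if anything falls off the work surface, if the arm or the gripper's body presses on something with over 40 N, if the wrist force passes 120 N, or if a joint passes its speed limit or range.

ROBOT

A 6-joint arm with a two-finger parallel gripper is mounted at the origin on a cart in front of the work surface, level with it; the furniture and walls round the work are solid. World frame = base frame: x ahead of the robot, y to its left, z up, the work surface at z = 0. Lengths are in m, angles in degrees, forces in N, time in s.
With the tool pointing down it reaches from about 0.35 to 0.85 m from the base axis. Payload 8.1 kg.
Tool frame: the origin (TCP) lies on the centre line of the jaws, within the pads' length; the fingertips stand 19 mm ahead of it and the grasp point (between the pads) is the TCP; z points along the fingers, y is the line along which they close (so a half turn about z gives the same grasp; the last joint's range is limited). The gripper opens to 85 mm and grips with 20 to 120 N. Pads are 22 mm wide; open, the fingers measure 114 mm over their backs; the gripper's body (76 mm by 85 mm) begins 54 mm behind the grasp point. The pads swing forward as they close: fully open they stand 13 mm farther back than shut.
Start: joints at [-68.09, 7.471, 85.268, -0, 87.261, -4.893], TCP at [0.271, -0.536, 0.25] pointing down, gripper open.
Joint ranges: [-169.43, 169.43], [-51.17, 129.36], [1.28, 143.12], [-76.62, 256.62], [0, 156.53], [-152.29, 152.29]. Speed limits (degrees/s): [136.94, 136.94, 159.86, 180, 180, 180].

INTERFACE

Orientations are given as a 3x3 rotation matrix whose columns are the frame's x, y, z axes.
In Python, from station import sensors, read_camera, ctrl gives the robot as it stands. The module is installed in compiled form; this text tells all that it offers.
- The arm moves only by the shell command python3 -m handwheel 'ROWS' [OPENING]. ROWS is JSON, a list of rows, each a list of 6 numbers: the shift along the world's x, y, z in mm, then the turn, a rotation vector about the world's x, y, z in degrees. A call has 1 to 12 rows; each row is the pose to reach, as a shift and turn from the pose commanded when the call began; what a row does not reach only later rows make up. A row lasts 1/8 s, in which the tool goes at most 62.5 mm and 10.7 degrees, less where a joint would pass 70% of its speed; a pose out of reach is approached as far as the arm can. A call with a gripper value outside its range is refused whole. OPENING is the finger opening in mm, from 0 to 85.4, set as the call begins (- or left out, the last holds). The fingers move at their own pace and stop on an object; the grip force is fixed at half the most. Time passes only in rows, so rows that repeat a pose let the fingers close. It gives the time, the measured TCP pose, the force, the opening and the grip force at its end, in the units of the state.
- sensors.get_state(): the state, without advancing time (a new reading comes with each control period).
- read_camera(name): name is "side" or "top" or "wrist"; returns a dict with "image" (384x512x3 uint8, red, green, blue), "depth" (384x512 float32, m along the optical axis (not along the pixel's ray), 0 where there is no reading), "fovy" (degrees; the focal length in pixels is half the picture's height over the tangent of half this angle, whatever the lens; pixels are square), "cx", "cy" (the principal point, pixels), "origin" and "attitude" of the camera in the world. Camera axes: x right, y down, z forward; pixel columns grow to the right and rows downward; lengths in m; the calibration is good to about 2 mm. The wrist camera is an equidistant fisheye: a pixel r from the principal point sees the ray r / f radians off the axis. A picture is of the moment at which its call begins.
- ctrl.job_done(): hands the job in; it is judged then, once.
The state is a dict: "time_s": time; "joints": joint angles; "joint_vel": joint speeds; "tau": joint torques, N m; "position": TCP position; "eef_rot": TCP orientation; "contact_force": force on the tool from outside, world axes, zero at the start; "ft_torque": the same for the moment, N m; "finger_gap": finger opening in m; "gripper_force": force on a finger pad.
Only numpy, scipy, OpenCV 4.12 (cv2) and the standard library are available. Lean on these libraries where they do the work, as an engineer would, in place of code of your own. Each camera call takes 0.05 s, during which the arm holds its last target. There are 200 camera calls.

## Working session

There is one attempt and no reset: what is moved stays moved. The work goes in short steps, Python scripts to look and compute and a shell command to move; the robot and the scene stay as the last step left them, time stands still between calls to the robot, and variables do not carry over. Pictures are saved under pics/ and viewed, at most 10 in all, crops included, and the job is handed in when it is done.

```bash
mkdir -p pics; cat > h.py <<'E'
import numpy as np, cv2
from station import sensors, read_camera, ctrl
def cloud(c):
    H,W=c["depth"].shape; f=H/2/np.tan(np.radians(c["fovy"])/2)
    v,u=np.mgrid[:H,:W]; d=c["depth"]
    P=np.stack([(u-c["cx"])/f*d,(v-c["cy"])/f*d,d],-1)
    P=P@np.array(c["attitude"]).T+np.array(c["origin"]); P[d<=0]=np.nan
    return P
def save(c,n): cv2.imwrite("pics/"+n,c["image"][...,::-1])
E
python3 - <<'E'
from h import *
import pickle
for n in("top","side"):
    c=read_camera(n); save(c,n+"0.png"); pickle.dump(c,open(n+".pkl","wb")); print(n,c["origin"],np.round(c["attitude"],2).tolist(),c["fovy"])
E
```

```text
top [ 0.4599939  -0.02511999  1.34042865] [[-0.02, -1.0, 0.05], [-1.0, 0.02, -0.01], [0.0, -0.05, -1.0]] 47.70970201774452
side [0.27753148 0.79028892 0.91830568] [[-0.96, -0.19, 0.21], [-0.28, 0.67, -0.69], [-0.01, -0.72, -0.69]] 50.32346665831081
```

View pics/top0.png

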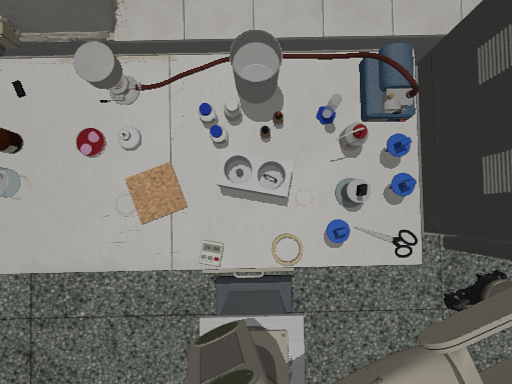

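View pics/side0.png

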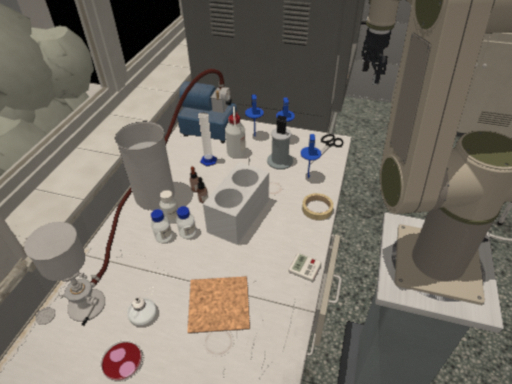

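Top view: the hook candidates are black in a grey tube stand (357,190), blue at (399,145), (403,185) and (338,231), and a red-topped pot at (355,133). I choose the black one. The block's wells are at (239,171), which looks like the knob, and (271,176), which looks like the loop. The mat is at (156,192). I'll check this in a crop and measure.

```bash
python3 - <<'E'
from h import *
import pickle
c=pickle.load(open("top.pkl","rb")); P=cloud(c); im=c["image"]
cv2.imwrite("pics/crop.png",cv2.resize(im[145:215,205:385],None,fx=4.4,fy=4.4,interpolation=cv2.INTER_CUBIC)[...,::-1])
z=P[...,2]; v,u=np.mgrid[:384,:512]
def box(m,n):
    q=P[m][:,:2].astype(np.float32); r=cv2.minAreaRect(q*1000); print(n,m.sum(),np.round(r[0],1),np.round(r[1],1),round(r[2],1),"zmed",np.nanmedian(z[m]).round(4))
R=(u>210)&(u<300)&(v>145)&(v<210)
box(R&(abs(z-.12)<.006),"blocktop")
hsv=cv2.cvtColor(im,cv2.COLOR_RGB2HSV)
M=(u>120)&(u<192)&(v>158)&(v<228)&(hsv[...,1]>80)&(abs(z-.008)<.012); M=cv2.morphologyEx(M.astype(np.uint8),cv2.MORPH_OPEN,np.ones((3,3)))>0
box(M,"mat")
S=(u>330)&(u<380)&(v>170)&(v<212)
box(S&(z>.16),"handle"); box(S&(z>.105)&(z<.135),"collar+stand top")
# loop in wells
for nm,a,b in(("L",222,254),("R",256,288)):
    W=(u>a)&(u<b)&(v>155)&(v<195)&(z>.03)&(z<.1); print(nm,np.nanmax(z[W])); 
    box(W&(z>.055),nm); box(W&(z>.02)&(z<.045),nm+"lid")
E
```

```text
blocktop 1456 [580.1 -20.3] [204.4 104.3] 78.9 zmed 0.1204
mat 2295 [534.6 284.8] [148.4 148.7] 19.9 zmed 0.0084
handle 91 [ 521.9 -311.6] [16.6 29.4] 81.4 zmed 0.1836
collar+stand top 342 [ 522.  -312.1] [66.6 65.3] 88.4 zmed 0.1211
L 0.09996708680524047
L 125 [581.7  22.6] [89.7 94.1] 81.2 zmed 0.0665
Llid 374 [580.3  24.1] [85.2 96.7] 84.9 zmed 0.0361
R 0.09967846778516098
R 94 [564.3 -67.6] [77.3 92.6] 85.9 zmed 0.0781
Rlid 395 [565.1 -69.2] [72.5 88.4] 88.9 zmed 0.0362
```

View pics/crop.png

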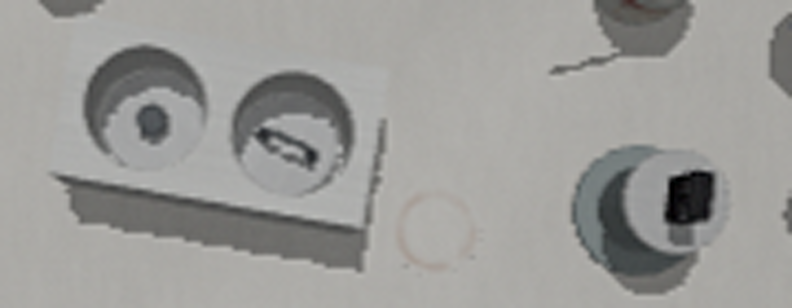

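The crop confirms it: knob in the left well at (153,120), loop in the right well from (258,132) to (318,158), and the black handle on the stand at (690,197). Next I'll work out the loop line and the tool yaw.

```bash
python3 - <<'E'
from h import *
import pickle
c=pickle.load(open("top.pkl","rb")); P=cloud(c); z=P[...,2]; g=c["image"].mean(2)
d=np.hypot(P[...,0]-.571,P[...,1]+.0674)
m=(d<.03)&(z>.045)&(z<.1); q=P[m]; 
v,u=np.nonzero(m)
for r in zip(u,v,np.round(q*1000).astype(int).tolist(),g[m].astype(int)): print(*r,end=';')
s=sensors.get_state(); print(np.round(s["eef_rot"],3).tolist(),s["position"],s["finger_gap"])
E
```

```text
265 174 [578, -51, 73] 73;266 174 [578, -54, 74] 108;264 175 [577, -48, 56] 40;265 175 [575, -51, 73] 46;266 175 [575, -53, 74] 66;267 175 [574, -56, 85] 76;268 175 [574, -59, 82] 76;269 175 [574, -62, 82] 108;268 176 [571, -59, 83] 93;269 176 [572, -62, 75] 78;270 176 [571, -65, 86] 78;271 176 [571, -68, 84] 111;270 177 [569, -65, 76] 89;271 177 [568, -68, 86] 84;272 177 [568, -71, 83] 75;273 177 [568, -74, 79] 82;273 178 [565, -73, 82] 89;274 178 [565, -76, 83] 72;275 178 [565, -79, 78] 106;275 179 [563, -79, 78] 40;276 179 [563, -82, 74] 78;275 180 [562, -80, 51] 42;276 180 [561, -83, 63] 52;276 181 [559, -84, 47] 72;[[0.893, 0.451, -0.001], [0.451, -0.893, 0.002], [0.0, -0.002, -1.0]] [ 0.27038921 -0.53508885  0.24935282] 0.08523607843046506
```

```bash
python3 -m handwheel '[[40,35,0,0,0,-5],[90,80,0,0,0,-12],[140,125,0,0,0,-20],[190,170,0,0,0,-28],[230,205,0,0,0,-33],[251,224,0,0,0,-35.4],[251,224,0,0,0,-35.4],[251,224,0,0,0,-35.4]]' 85; python3 - <<'E'
from h import *
c=read_camera("wrist"); save(c,"w1.png"); s=sensors.get_state(); print(np.round(s["eef_rot"],3).tolist(),s["position"],np.round(s["joints"],1),c["origin"],np.round(c["attitude"],3).tolist(),c["fovy"])
E
```

```text
time_s: 1.1
position: [0.5211, -0.3118, 0.2498]
eef_rot: [[0.989, -0.149, -0.001], [-0.149, -0.989, 0.0], [-0.001, 0.0, -1.0]]
contact_force: [-0.8, -0.8, 0.2]
finger_gap: 0.085
gripper_force: 0.0
[[0.989, -0.15, -0.001], [-0.15, -0.989, 0.0], [-0.001, 0.0, -1.0]] [ 0.52080414 -0.31220298  0.24994971] [-35.8   8.6  84.   -0.   87.4  62.9] [ 0.59685517 -0.32259992  0.37209324] [[-0.148, -0.944, -0.295], [-0.989, 0.142, 0.044], [0.001, 0.298, -0.954]] 65.70646984690485
```

View pics/w1.png

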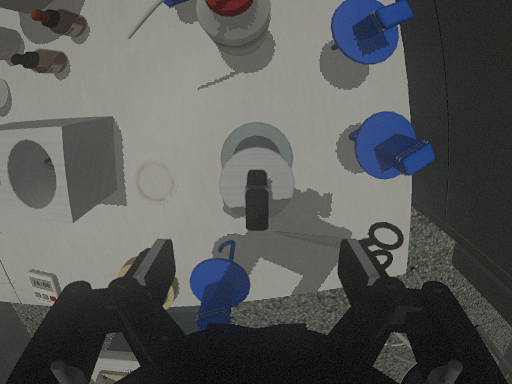

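The handle at (257,200) is centred and aligned between the pads at (155,270) and (358,270). Descend and grip.

```bash
python3 -m handwheel '[[0,0,-30,0,0,0],[1,0,-65,0,0,0],[1,0,-90,0,0,0],[1,0,-90,0,0,0]]' 85; python3 -m handwheel '[[0,0,0,0,0,0],[0,0,0,0,0,0],[0,0,0,0,0,0],[0,0,0,0,0,0],[0,0,0,0,0,0],[0,0,0,0,0,0]]' 8
```

```text
time_s: 1.65
position: [0.5202, -0.3116, 0.1576]
eef_rot: [[0.989, -0.151, -0.004], [-0.151, -0.989, 0.003], [-0.005, -0.002, -1.0]]
contact_force: [-0.7, 1.1, 0.3]
finger_gap: 0.0848
gripper_force: 0.0
time_s: 2.4
position: [0.5229, -0.3117, 0.1611]
eef_rot: [[0.989, -0.149, 0.001], [-0.149, -0.989, -0.001], [0.001, 0.0, -1.0]]
contact_force: [-0.7, 0.2, 5.0]
finger_gap: 0.0157
gripper_force: 60.2
```

```bash
python3 -m handwheel '[[0,0,20,0,0,0],[0,0,50,0,0,0],[0,0,90,0,0,0],[0,0,125,0,0,0],[0,0,140,0,0,0],[5,40,140,0,0,-3],[10,90,140,0,0,-6],[16,140,140,0,0,-9],[22,190,140,0,0,-12],[27,230,140,0,0,-15],[29,253,140,0,0,-15.4],[29,253,140,0,0,-15.4]]' ; python3 -m handwheel '[[0,0,0,0,0,0],[0,0,0,0,0,0],[0,0,0,0,0,0]]'; python3 - <<'E'
from h import *
a=read_camera("wrist")["image"]; c=read_camera("top"); save(c,"t2.png")
b=cv2.resize(c["image"][130:230,200:340],None,fx=3.84,fy=3.84)
s=read_camera("side"); e=cv2.resize(s["image"][130:250,170:310],None,fx=3.0,fy=3.0)
cv2.imwrite("pics/m2.png",np.hstack([cv2.resize(a,(400,300)),cv2.resize(e,(350,300))])[...,::-1])
st=sensors.get_state(); print(st["position"],np.round(st["eef_rot"],3).tolist(),np.round(st["joints"],1))
E
```

```text
time_s: 3.9
position: [0.5513, -0.0568, 0.2995]
eef_rot: [[0.915, -0.404, -0.001], [-0.404, -0.915, 0.001], [-0.002, 0.0, -1.0]]
contact_force: [0.9, -0.8, -1.1]
finger_gap: 0.0156
gripper_force: 59.3
time_s: 4.28
position: [0.5515, -0.0594, 0.3002]
eef_rot: [[0.913, -0.408, -0.0], [-0.408, -0.913, -0.0], [-0.0, 0.0, -1.0]]
contact_force: [0.4, 0.3, -1.4]
finger_gap: 0.0154
gripper_force: 59.3
[ 0.55152896 -0.05898557  0.30026697] [[0.913, -0.407, -0.0], [-0.407, -0.913, -0.0], [-0.0, 0.0, -1.0]] [-11.4  -0.5  88.3  -0.   92.1 102.6]
```

View pics/m2.png

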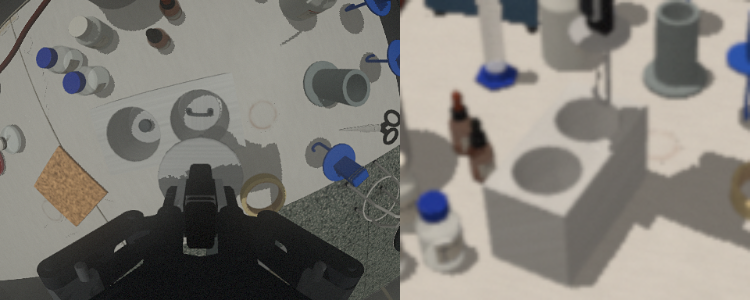

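The wrist view shows the loop at (200,112), parallel to the closing axis. In the side view the hook hangs above the right well. I'll measure the loop from the wrist depth.

```bash
python3 - <<'E'
from h import *
c=read_camera("wrist"); d=c["depth"]; H,W=d.shape; f=H/2/np.tan(np.radians(c["fovy"])/2)
v,u=np.mgrid[:H,:W]; x=u-c["cx"]; y=v-c["cy"]; r=np.hypot(x,y)+1e-9; t=np.tan(r/f)
P=np.stack([x/r*t*d,y/r*t*d,d],-1)@np.array(c["attitude"]).T+c["origin"]; P[d<=0]=np.nan; z=P[...,2]
m=(np.hypot(P[...,0]-.571,P[...,1]+.0674)<.032)&(z>.066)&(z<.095)&(v<190); q=P[m]
print(m.sum(),np.round(cv2.minAreaRect((q[:,:2]*1000).astype(np.float32)),1) if 0 else cv2.minAreaRect((q[:,:2]*1000).astype(np.float32)),z[m].max())
l=cv2.fitLine((q[:,:2]*1000).astype(np.float32),cv2.DIST_L2,0,.01,.01).ravel(); print(l,np.degrees(np.arctan2(l[1],l[0])))
R=(u>100)&(u<320)&(v>90)&(v<220); b=P[R&(abs(z-.12)<.005)]; print("blocktop z",np.median(b[:,2]))
rim=(z<.11)&(v<200)&(np.hypot(P[...,0]-.571,P[...,1]+.0674)<.06)
k=R&(abs(z-.12)<.004)&(np.hypot(P[...,0]-.571,P[...,1]+.0674)<.043)&(cv2.dilate(rim.astype(np.uint8),np.ones((3,3)))>0)
p=P[k][:,:2]*1000; A=np.c_[2*p,np.ones(len(p))]; s=np.linalg.lstsq(A,(p**2).sum(1),rcond=None)[0]; print("well",len(p),s[:2],np.sqrt(s[2]+s[0]**2+s[1]**2))
E
```

```text
131 ((570.0614624023438, -65.20637512207031), (36.14655685424805, 5.117779731750488), 64.71056365966797) 0.08144798879591608
[ 4.2097092e-01  9.0707415e-01  5.7040112e+02 -6.5409790e+01] 65.104095
blocktop z 0.11863640760080016
well 145 [570.97452945 -66.72260711] 39.40252248330071
```

```bash
python3 -m handwheel '[[0,1,-15,0,0,0],[0,1,-35,0,0,0],[0,1,-55,0,0,0],[0,1,-70,0,0,0],[0,1,-82,0,0,0],[0,1,-94,0,0,0],[0,1,-104,0,0,0],[0,1,-110,0,0,0],[0,1,-110,0,0,0]]'
```

```text
time_s: 5.6
position: [0.5514, -0.0575, 0.1899]
eef_rot: [[0.914, -0.407, -0.001], [-0.407, -0.914, 0.0], [-0.001, 0.0, -1.0]]
contact_force: [0.0, 0.2, -1.6]
finger_gap: 0.0155
gripper_force: 59.3
```

```bash
python3 -m handwheel '[[4,-2,0,0,0,0],[8,-3.5,0,0,0,0],[12,-5.5,0,0,0,0],[16,-7,0,0,0,0],[18.5,-8,0,0,0,0],[18.5,-8,0,0,0,0]]'
```

```text
time_s: 6.35
position: [0.5702, -0.0656, 0.1902]
eef_rot: [[0.914, -0.407, -0.0], [-0.407, -0.914, 0.0], [-0.0, 0.0, -1.0]]
contact_force: [-0.5, -0.0, -1.2]
finger_gap: 0.0152
gripper_force: 59.3
```

```bash
python3 -m handwheel '[[0,0,8,0,0,0],[0,0,16,0,0,0],[0,0,22,0,0,0],[0,0,26,0,0,0],[0,0,30,0,0,0],[0,0,36,0,0,0],[0,0,42,0,0,0],[0,0,46,0,0,0],[0,0,46,0,0,0],[0,0,46,0,0,0]]'
```

```text
time_s: 7.6
position: [0.5699, -0.0655, 0.2361]
eef_rot: [[0.914, -0.407, -0.0], [-0.407, -0.914, 0.0], [-0.0, 0.0, -1.0]]
contact_force: [0.3, -0.2, -4.7]
finger_gap: 0.0152
gripper_force: 58.9
```

The canister is on the hook. Raise it clear.

```bash
python3 -m handwheel '[[0,0,8,0,0,0],[0,0,20,0,0,0],[0,0,34,0,0,0],[0,0,48,0,0,0],[0,0,62,0,0,0],[0,0,76,0,0,0],[0,0,90,0,0,0],[0,0,104,0,0,0],[0,0,118,0,0,0],[0,0,128,0,0,0],[0,0,134,0,0,0],[0,0,134,0,0,0]]';  python3 - <<'E'
from h import *
s=read_camera("side"); e=cv2.resize(s["image"][100:260,150:330],None,fx=3,fy=3); cv2.imwrite("pics/s3.png",e[...,::-1])
E
```

```text
time_s: 9.1
position: [0.5702, -0.0656, 0.3707]
eef_rot: [[0.914, -0.407, 0.001], [-0.407, -0.914, -0.0], [0.001, -0.0, -1.0]]
contact_force: [-1.0, 0.1, -3.6]
finger_gap: 0.0152
gripper_force: 58.9
```

View pics/s3.png

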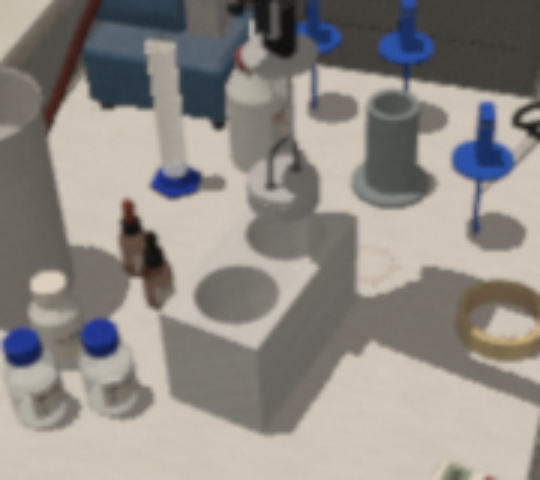

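The canister hangs above the block at (283,190) in the side crop. Carry it to the mat with gentle acceleration.

```bash
python3 -m handwheel '[[0,2,0,0,0,0],[-1,7,0,0,0,0],[-2,15,0,0,0,0],[-3,26,0,0,0,0],[-4,40,0,0,0,0],[-6,56,0,0,0,0],[-8,74,0,0,0,0],[-9,94,0,0,0,0],[-11,114,0,0,0,0],[-13,134,0,0,0,0],[-15,154,0,0,0,0],[-17,174,0,0,0,0]]' >/dev/null; python3 -m handwheel '[[-2,20,0,0,0,0],[-4,40,0,0,0,0],[-6,60,0,0,0,0],[-8,80,0,0,0,0],[-10,99,0,0,0,0],[-12,117,0,0,0,0],[-14,133,0,0,0,0],[-15,147,0,0,0,0],[-16,159,0,0,0,0],[-17,168,0,0,0,0],[-18,174,0,0,0,0],[-18,176,0,0,0,0]]'; python3 -m handwheel '[[0,0,0,0,0,0],[0,0,-4,0,0,0],[0,0,-14,0,0,0],[0,0,-26,0,0,0],[0,0,-40,0,0,0],[0,0,-54,0,0,0],[0,0,-68,0,0,0],[0,0,-82,0,0,0],[0,0,-96,0,0,0],[0,0,-108,0,0,0],[0,0,-116,0,0,0],[0,0,-120,0,0,0]]'; python3 -m handwheel '[[0,0,0,0,0,0],[0,0,0,0,0,0],[0,0,0,0,0,0],[0,0,0,0,0,0],[0,0,0,0,0,0],[0,0,0,0,0,0],[0,0,0,0,0,0],[0,0,0,0,0,0]]'
```

```text
time_s: 12.15
position: [0.535, 0.2847, 0.3702]
eef_rot: [[0.914, -0.407, -0.0], [-0.407, -0.914, -0.0], [-0.0, 0.0, -1.0]]
contact_force: [0.5, -0.2, -3.9]
finger_gap: 0.0153
gripper_force: 58.9
time_s: 13.65
position: [0.535, 0.2844, 0.2497]
eef_rot: [[0.914, -0.407, -0.0], [-0.407, -0.914, -0.0], [-0.0, 0.0, -1.0]]
contact_force: [-0.4, 0.6, -3.9]
finger_gap: 0.0156
gripper_force: 58.9
time_s: 14.65
position: [0.5351, 0.2845, 0.2503]
eef_rot: [[0.914, -0.407, -0.0], [-0.407, -0.914, -0.0], [-0.0, 0.0, -1.0]]
contact_force: [-0.3, -0.4, -2.7]
finger_gap: 0.0153
gripper_force: 58.9
```

```bash
python3 - <<'E'
from h import *
s=read_camera("side"); e=cv2.resize(s["image"][200:350,150:290],None,fx=3.5,fy=3.5); cv2.imwrite("pics/s4.png",e[...,::-1])
E
```

```text
(no output)
```

View pics/s4.png

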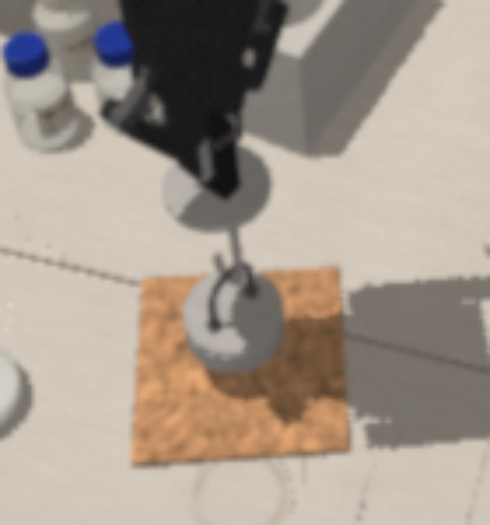

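The canister hangs upright over the mat at (232,320). Lower it slowly through contact.

```bash
python3 -m handwheel '[[0,0,-4,0,0,0],[0,0,-9,0,0,0],[0,0,-14,0,0,0],[0,0,-19,0,0,0],[0,0,-23,0,0,0],[0,0,-26,0,0,0],[0,0,-29,0,0,0],[0,0,-31,0,0,0],[0,0,-33,0,0,0],[0,0,-35,0,0,0],[0,0,-37,0,0,0],[0,0,-39,0,0,0]]'; python3 -m handwheel '[[0,0,-3,0,0,0],[0,0,-7,0,0,0],[0,0,-11,0,0,0],[0,0,-15,0,0,0],[0,0,-18,0,0,0],[0,0,-18,0,0,0]]'; python3 - <<'E'
from h import *
s=read_camera("side"); e=cv2.resize(s["image"][200:350,150:290],None,fx=3.5,fy=3.5); cv2.imwrite("pics/s5.png",e[...,::-1])
E
```

```text
time_s: 16.2
position: [0.5352, 0.2845, 0.2115]
eef_rot: [[0.914, -0.407, 0.001], [-0.407, -0.914, 0.0], [0.0, -0.0, -1.0]]
contact_force: [-0.0, -0.8, -1.3]
finger_gap: 0.0152
gripper_force: 59.2
time_s: 16.95
position: [0.5349, 0.2844, 0.1929]
eef_rot: [[0.914, -0.407, -0.001], [-0.407, -0.914, -0.0], [-0.0, 0.0, -1.0]]
contact_force: [-0.3, 0.6, -1.2]
finger_gap: 0.0154
gripper_force: 59.2
```

View pics/s5.png

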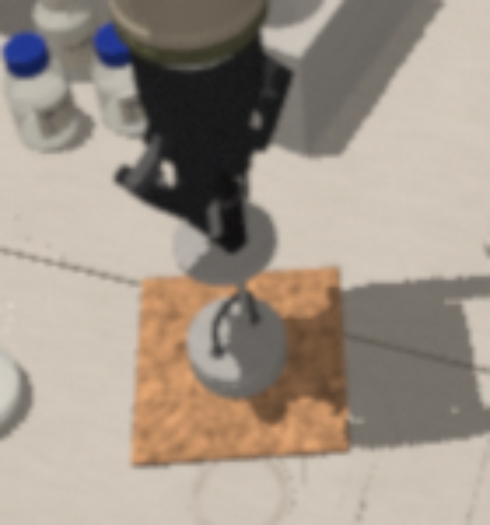

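The canister stands on the mat at (238,350) and the force is back to the unloaded value. Slip the tip out and lift.

```bash
python3 -m handwheel '[[-4,2,0,0,0,0],[-8,4,0,0,0,0],[-13,6,0,0,0,0],[-18,8,0,0,0,0],[-23,10,0,0,0,0],[-26,12,0,0,0,0],[-26,12,0,0,0,0]]'; python3 -m handwheel '[[0,0,10,0,0,0],[0,0,25,0,0,0],[0,0,45,0,0,0],[0,0,70,0,0,0],[0,0,95,0,0,0],[0,0,115,0,0,0],[0,0,120,0,0,0],[0,0,120,0,0,0]]';  python3 - <<'E'
from h import *
c=read_camera("side"); P=cloud(c); z=P[...,2]
e=cv2.resize(c["image"][200:350,150:290],None,fx=3.5,fy=3.5); cv2.imwrite("pics/s6.png",e[...,::-1])
print(sensors.get_state()["position"])
E
```

```text
time_s: 17.88
position: [0.5089, 0.2967, 0.1933]
eef_rot: [[0.914, -0.406, 0.0], [-0.406, -0.914, 0.0], [0.0, -0.0, -1.0]]
contact_force: [-0.0, 0.0, -1.8]
finger_gap: 0.0153
gripper_force: 59.2
time_s: 18.88
position: [0.5092, 0.2965, 0.3134]
eef_rot: [[0.914, -0.407, 0.0], [-0.407, -0.914, 0.0], [0.0, -0.0, -1.0]]
contact_force: [0.3, 0.0, -2.2]
finger_gap: 0.0154
gripper_force: 59.3
[0.5088367  0.29633132 0.31245802]
```

View pics/s6.png

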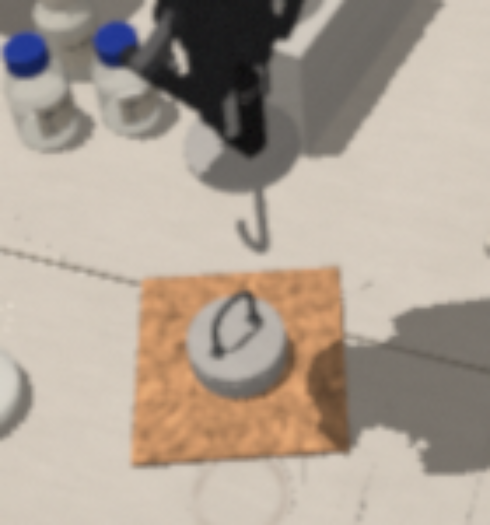

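Unhooked: the canister stands free at (238,345) and the hook is at (255,235). Measure the bare tube while carrying the hook back.

```bash
python3 - <<'E'
from h import *
c=read_camera("top"); P=cloud(c); z=P[...,2]
m=(np.hypot(P[...,0]-.522,P[...,1]+.312)<.05)&(abs(z-.115)<.006); q=(P[m][:,:2]*1000).astype(np.float32); print("stand",len(q),cv2.minEnclosingCircle(q),cv2.fitEllipse(cv2.convexHull(q)),np.median(z[m]))
m=(np.hypot(P[...,0]-.535,P[...,1]-.285)<.06)&(z>.025)&(z<.046); q=(P[m][:,:2]*1000).astype(np.float32); print("can",len(q),cv2.minEnclosingCircle(q) if len(q) else 0,np.median(z[m]))
E
python3 -m handwheel '[[1,-30,0,0,0,0],[2,-75,0,0,0,0],[3,-130,0,0,0,0],[5,-190,0,0,0,0],[6,-250,0,0,0,0],[8,-310,0,0,0,0],[9,-370,0,0,0,0],[10,-430,0,0,0,0],[11,-490,0,0,0,0],[12,-545,0,0,0,0],[13,-590,0,0,0,0],[13,-608,0,0,0,0]]'
```

```text
stand 166 ((522.0596923828125, -312.2586669921875), 29.929622650146484) ((522.039306640625, -312.3115234375), (58.166751861572266, 59.21366500854492), 67.44358825683594) 0.11482726499712348
can 406 ((535.7843627929688, 283.4898681640625), 35.52884292602539) 0.03615585754982542
time_s: 20.48
position: [0.5211, -0.3137, 0.3114]
eef_rot: [[0.913, -0.409, -0.002], [-0.409, -0.913, 0.001], [-0.003, -0.0, -1.0]]
contact_force: [-0.3, 0.5, -2.3]
finger_gap: 0.0156
gripper_force: 59.2
```

```bash
python3 -m handwheel '[[0,0,0,0,0,0],[0,0,0,0,0,0],[0,0,-20,0,0,0],[0,0,-42,0,0,0],[0,0,-64,0,0,0],[0,0,-86,0,0,0],[0,0,-108,0,0,0],[0,0,-126,0,0,0],[0,0,-138,0,0,0],[0,0,-145,0,0,0],[0,0,-148,0,0,0],[0,0,-148,0,0,0]]'; python3 -m handwheel '[[0,0,-1,0,0,0],[0,0,-2,0,0,0],[0,0,-3,0,0,0],[0,0,-3,0,0,0],[0,0,-3,0,0,0]]'
```

```text
time_s: 21.98
position: [0.5223, -0.3117, 0.1657]
eef_rot: [[0.914, -0.407, 0.001], [-0.407, -0.914, -0.0], [0.001, 0.0, -1.0]]
contact_force: [-0.7, -0.4, -1.1]
finger_gap: 0.0153
gripper_force: 59.4
time_s: 22.6
position: [0.5221, -0.3115, 0.1623]
eef_rot: [[0.914, -0.407, 0.0], [-0.407, -0.914, -0.0], [0.0, 0.0, -1.0]]
contact_force: [-0.0, 0.9, -1.4]
finger_gap: 0.0155
gripper_force: 59.4
```

```bash
python3 -m handwheel '[[0,0,-1,0,0,0],[0,0,-2,0,0,0],[0,0,-2,0,0,0],[0,0,-2,0,0,0]]'; python3 -m handwheel '[[0,0,0,0,0,0],[0,0,0,0,0,0],[0,0,0,0,0,0],[0,0,0,0,0,0],[0,0,0,0,0,0],[0,0,0,0,0,0],[0,0,0,0,0,0]]' 85; python3 -m handwheel '[[0,0,20,0,0,0],[0,0,50,0,0,0],[0,0,100,0,0,0],[0,0,150,0,0,0],[0,0,150,0,0,0],[0,0,150,0,0,0],[0,0,150,0,0,0]]' 85; python3 - <<'E'
from h import *
w=read_camera("wrist")["image"]; c=read_camera("side"); P=cloud(c); z=P[...,2]
cv2.imwrite("pics/f.png",np.hstack([cv2.resize(w,(400,300)),cv2.resize(c["image"],(400,300))])[...,::-1])
m=(np.hypot(P[...,0]-.522,P[...,1]+.312)<.045)&(z>.1)&(z<.22); print(z[m].max() if m.any() else 0)
E
```

```text
time_s: 23.1
position: [0.5222, -0.3117, 0.1611]
eef_rot: [[0.914, -0.407, 0.0], [-0.407, -0.914, -0.0], [0.0, 0.0, -1.0]]
contact_force: [-2.7, 1.7, 5.5]
finger_gap: 0.0154
gripper_force: 60.1
time_s: 23.98
position: [0.5221, -0.3115, 0.1603]
eef_rot: [[0.914, -0.407, 0.0], [-0.407, -0.914, 0.0], [0.0, -0.0, -1.0]]
contact_force: [0.3, 0.5, -0.1]
finger_gap: 0.0848
gripper_force: 0.0
time_s: 24.85
position: [0.5215, -0.3111, 0.3089]
eef_rot: [[0.914, -0.407, -0.002], [-0.407, -0.914, 0.001], [-0.002, -0.001, -1.0]]
contact_force: [0.4, 0.6, -0.1]
finger_gap: 0.0848
gripper_force: 0.0
0.18703397070000838
```

View pics/f.png

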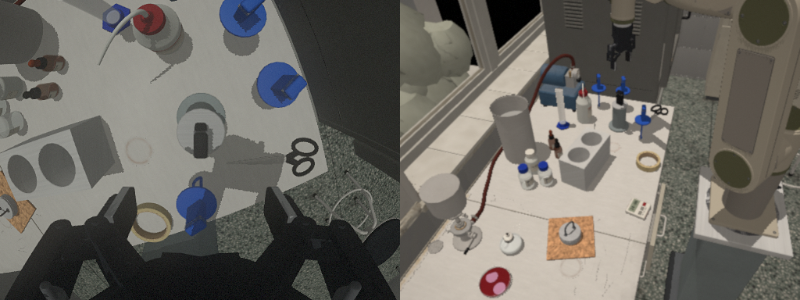

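The hook hangs upright in its stand, at (202,138) in the wrist view and (619,112) in the side view. The canister stands on the mat at (570,232), and the arm is clear.

```bash
python3 -c "
from station import ctrl
print(ctrl.job_done())"
```

```text
the job is handed in; nothing more can be done
None
```

The job is handed in (no verdict was returned): the canister stands upright within about 2 mm of the mat's centre, the hook hangs back in its stand, and the knobbed plug was not touched.

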